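Set a truing stone to the gauge spacer and hold it

ROBOT

A 6-joint arm with a two-finger parallel gripper is mounted at the origin on the work surface. World frame = base frame: x ahead of the robot, y to its left, z up, the work surface at z = 0. Lengths are in m, angles in rad, forces in N, time in s.
With the tool pointing down it reaches from about 0.25 to 0.775 m from the base axis. Payload 4 kg.
Tool frame: the origin (TCP) lies midway between the tips of the shut fingers; the grasp point (between the pads) lies 19 mm behind it; z points along the fingers, y is the line along which they close (so a half turn about z gives the same grasp; the last joint's range is limited). The gripper opens to 85 mm and grips with 20 to 120 N. Pads are 22 mm wide; open, the fingers measure 114 mm over their backs; the gripper's body (76 mm by 85 mm) begins 54 mm behind the grasp point. The pads swing forward as they close: fully open they stand 13 mm farther back than shut.
Start: joints at [-1.21, 0.087, 1.371, -0, 1.684, -0.103], TCP at [0.246, -0.492, 0.231] pointing down, gripper open.
Joint ranges: [-3.1, 3.1], [-0.76, 2.03], [0.27, 2.55], [-1.08, 4.22], [0.17, 2.65], [-2.57, 2.57]. Speed limits (rad/s): [2.79, 2.79, 3.14, 3.14, 3.14, 3.14].

INTERFACE

Orientations are given as a unit quaternion [x, y, z, w].
In Python, from cell import robot gives the robot as it stands.
- The arm moves only by the shell command python3 -m handwheel 'ROWS'. ROWS is JSON, a list of rows, each an object with "xyz": the shift along the tool's x, y, z normalised to -1 to 1, where 1 is 0.3 m, a list of three; "angular": the turn, a rotation vector about the tool's x, y, z normalised to -1 to 1, where 1 is 0.5 rad, a list of three; "grip": the closure, from -1 (fully open) to 1 (shut). In form: [{"xyz": [tx, ty, tz], "angular": [ax, ay, az], "grip": grip}, ...]. A call has 1 to 10 rows; each row is the pose to reach, as a shift and turn from the pose commanded when the call began, along the tool's axes at that moment; what a row does not reach only later rows make up. A row lasts 1/8 s, in which the tool goes at most 62.5 mm and 10.7 degrees, less where a joint would pass 70% of its speed; a pose out of reach is approached as far as the arm can. A call with a number of a shift or a turn outside -1 to 1 is refused whole. A call with a gripper value outside its range is refused whole. The fingers move at their own pace and stop on an object; the grip force is fixed at half the most. Time passes only in rows, so rows that repeat a pose let the fingers close. It gives the time, the measured TCP pose, the force, the opening and the grip force at its end, in the units of the state.
- robot.observe(): the state, without advancing time (a new reading comes with each control period).
- robot.get_image(name): name is "scene" or "top" or "wrist"; returns a dict with "img" (420x560x3 uint8, red, green, blue), "K" (3x3 intrinsics, pixels), "R" (3x3) and "t" (3): a world point X has camera coordinates R X + t. Camera axes: x right, y down, z forward; pixel columns grow to the right and rows downward; lengths in m; the calibration is good to about 2 mm. A picture is of the moment at which its call begins. There is no depth.
- robot.close_job(): hands the job in; it is judged then, once.
The state is a dict: "time_s": time; "q": joint angles; "qvel": joint speeds; "effort": joint torques, N m; "ee_pos": TCP position; "eef_rot": TCP orientation; "contact_force": force on the tool from outside, world axes, zero at the start; "wrist_torque": the same for the moment, N m; "finger_gap": finger opening in m; "grasp_force": force on a finger pad.
Only numpy, scipy, OpenCV 4.12 (cv2) and the standard library are available. Lean on these libraries where they do the work, as an engineer would, in place of code of your own. Each camera call takes 0.05 s, during which the arm holds its last target. There are 200 camera calls.

TASK

Turn the red isolator handle a quarter turn anticlockwise to off. Then lift the orange-topped spacer from its stand, slide it upright and square into whichever gap between a white stone and the dark fence is wide enough, down onto the deck near the middle of that stone, and let go of it. Finally push that stone up so that stone, spacer and fence sit flush, and finish while still holding it firmly pressed; do not force the narrow, clamped stone and leave the other things on the counter where they are.

Things in the scene. Friction and masses are not known exactly. Their poses are not given: they have to be found in the camera images.
- jig: Grey jig fixed to the counter; origin at table height; x towards the fence (away from the robot at yaw 0), y along the fence, z up. Deck top 20 mm above the table, x = -110 to 90 mm, 250 mm wide. Dark steel fence: flat face at x = 30 mm, top at 48 mm; behind it a white body, also 48 mm tall, to x = 103 mm. The two stones slide at y = +62 and -62 mm.
- stone_p (a joint): Gap between stone and fence, m: 0 = touching, 0.030 = fully back. Stone (white, 16 mm) and carrier (blue, behind) are one block 42 deep, 50 wide, 28 mm tall on the deck, sliding along the jig's x. Stones p and q sit side by side, either one on the left. One starts with a 17-23 mm gap and slides with about 2 N; the other, 4-8 mm, is too narrow and clamped.
- stone_q (a joint): Gap between stone and fence, m: 0 = touching, 0.030 = fully back. Stone (white, 16 mm) and carrier (blue, behind) are one block 42 deep, 50 wide, 28 mm tall on the deck, sliding along the jig's x. Stones p and q sit side by side, either one on the left. One starts with a 17-23 mm gap and slides with about 2 N; the other, 4-8 mm, is too narrow and clamped.
- stone_p_back (a point): Centre of the rear face (blue, towards the robot) of stone p's carrier, 14 mm above the deck; axes as the jig's: x points from here to the fence, y across, z up. The white front face is 42 mm further along x; the block is 50 mm wide and 28 mm tall.
- stone_q_back (a point): Centre of the rear face (blue, towards the robot) of stone q's carrier, 14 mm above the deck; axes as the jig's: x points from here to the fence, y across, z up. The white front face is 42 mm further along x; the block is 50 mm wide and 28 mm tall.
- isolator (a joint): Angle of the red isolator handle, rad: 0 = off (stop), 1.571 = on (stop). It grows clockwise seen from above, so off is anticlockwise; it starts near on, turns with about 0.1 N m of friction and stays where it is left.
- isolator_grip (a point): On the vertical axis of the red handle, 79 mm above the table, at grip height. Bar 56 long, 14 thick, 58 to 92 mm above the table, on a grey box 90 x 90 with yellow top at 50 mm. Axes are the box's and do not turn: at off the bar lies along this x, at value v turned v clockwise from above. The bar's white tick points to the black dot at off, the green dot at on.
- spacer_center (a point): Centre of the loose 120 g spacer, half-way up its 75 mm (37.5 mm above its foot). z up, x across its 12 mm thickness. Lower part: steel plate 12 x 40 x 30 mm tall; above it an orange grip 12 thick (x), 24 wide (y), 45 mm tall, best pinched across its thickness 19 mm above this point. Starts upright in its stand.
- stand: Black stand fixed to the counter, 100 x 80 mm, origin under its centre. The spacer stands in a slot 15 mm by 44 mm and 16 mm deep, the slot's floor 8 mm and its rim 24 mm above the table; x across the slot.
- cleaner: Bystander: standing lens-cleaner bottle, 48 mm across, 120 mm tall; origin under its centre.
- case: Bystander: blue spectacle case 60 x 155 x 40 mm lying closed; origin under its centre.
- screwdriver: Bystander: screwdriver 150 mm long lying on the counter beyond the jig, handle to its -x.
Things that resemble listed ones, but are neither listed nor needed, are in the scene too. What is meant by the part that bears spacer_center is not purple or yellow, and is the smaller of those in its own colour.

How it is judged:
On the way, in this order (a step that is already met when the one before it is completed fails the run):
1. the isolator is turned to off (value of joint isolator below 0.15 rad), for 0.2 s.
2. the spacer stands released on the deck in the wide gap (z of spacer_center in the frame of jig between 0.0535 and 0.0615 m and x of spacer_center in the frame of jig between 0.002 and 0.028 m and y of spacer_center in the frame of stone_p_back between -0.02 and 0.02 m and contact force between the fingers and spacer below 0.3 N and angle between spacer_center's own z axis and vertical below 0.12 rad and value of joint isolator below 0.15 rad), for 0.2 s.
At the end, for the whole second after the job is handed in: Isolator under 0.15 rad; spacer untouched, on the deck (4 mm) in the wide gap, within 20 mm of the stone's middle, upright and square to 0.06 rad; that gap is 10 to 13.5 mm; the robot presses that stone with over 3 N, stone on spacer and spacer on jig over 2.5 N (value of joint isolator below 0.15 rad and z of spacer_center in the frame of jig between 0.0535 and 0.0615 m and x of spacer_center in the frame of jig between 0.002 and 0.028 m and y of spacer_center in the frame of stone_p_back between -0.02 and 0.02 m and contact force between the fingers and spacer below 0.3 N and angle between spacer_center's own z axis and vertical below 0.06 rad and angle between the x axis of spacer_center and the x axis of jig, either way round below 0.06 rad and value of joint stone_p between 0.01 and 0.0135 m and contact force between stone_p and spacer above 2.5 N and contact force between spacer and jig above 2.5 N and contact force between any of the fingers, the arm and stone_p above 3 N); the arm keeps its last pose, push and grip.
It fails at once if the bottle is knocked over (angle between cleaner's own z axis and vertical above 0.6 rad).
It fails at once if the narrow, clamped stone is forced (distance of stone_q_back from where it was at the start of the episode above 0.003 m).
It fails at once if the bottle is disturbed (moved over 30 mm) (distance of cleaner from where it was at the start of the episode above 0.03 m).
It fails at once if the case is disturbed (moved over 30 mm) (distance of case from where it was at the start of the episode above 0.03 m).
It fails at once if the screwdriver is disturbed (moved over 30 mm) (distance of screwdriver from where it was at the start of the episode above 0.03 m).
It also fails if it takes over 64 s, if anything falls off the work surface, if the arm or the gripper's body presses on something with over 40 N, if the wrist force passes 120 N, or if a joint passes its speed limit or range.

## Working session

There is one attempt and no reset: what is moved stays moved. The work goes in short steps, Python scripts to look and compute and a shell command to move; the robot and the scene stay as the last step left them, time stands still between calls to the robot, and variables do not carry over. Pictures are saved under pics/ and viewed, at most 10 in all, crops included, and the job is handed in when it is done.

```bash
mkdir -p pics; ls; python3 - <<'E'
from cell import robot
import cv2,pickle
o=robot.observe();print(o)
d={}
for n in("scene","top"):
    r=robot.get_image(n);d[n]=r
    cv2.imwrite(f"pics/{n}0.png",cv2.resize(r["img"][:,:,::-1],(800,600),interpolation=cv2.INTER_CUBIC))
    print(n,r["K"].tolist(),r["R"].tolist(),r["t"].tolist())
pickle.dump(d,open("cams.pkl","wb"))
E
```

```text
pics
{'time_s': 0.0, 'q': array([-1.21013351e+00,  8.80017285e-02,  1.37231305e+00, -4.26033247e-05,
        1.68357748e+00, -1.03123481e-01]), 'qvel': array([ 4.85181897e-04, -6.62852354e-04, -3.65104823e-04, -6.60087703e-04,
        5.81133940e-04, -4.71315401e-05]), 'effort': array([-7.60677794e-04, -3.51864159e+01, -3.13277721e+01, -1.85691310e-04,
        1.07449765e-02, -5.65411611e-07]), 'ee_pos': array([ 0.24582739, -0.49143692,  0.23008375]), 'eef_rot': array([ 9.73232957e-01,  2.29817947e-01, -1.68644274e-04, -1.13756153e-03]), 'contact_force': array([-0.10238876, -0.00427209, -0.79756703]), 'wrist_torque': array([-0.03502661, -0.02182716, -0.09262412]), 'grasp_force': 0.0, 'finger_gap': 0.08554764494762278}
scene [[487.19755572044426, 0.0, 273.95986144443293], [0.0, 487.19755572044426, 212.07661962580667], [0.0, 0.0, 1.0]] [[0.3006429392434374, 0.9537002984867422, 0.008340488556771398], [0.6923742688099892, -0.2122319448494755, -0.6896198035695044], [-0.6559204943992066, 0.21310406437163046, -0.7241235825295239]] [-0.12099122468001378, -0.3578783231709039, 1.636837632011781]
top [[541.8907314184188, 0.0, 290.9993250892657], [0.0, 541.8907314184188, 216.67471702580346], [0.0, 0.0, 1.0]] [[-0.01740823486661547, -0.999844126164714, -0.002945629431676095], [-0.9947501931253256, 0.017616526050167503, -0.10080531378380318], [0.1008414926305437, 0.001175322867884128, -0.9949018102205867]] [-0.05965762630161108, 0.5760896834887275, 1.5662362572885198]
```

View pics/top0.png

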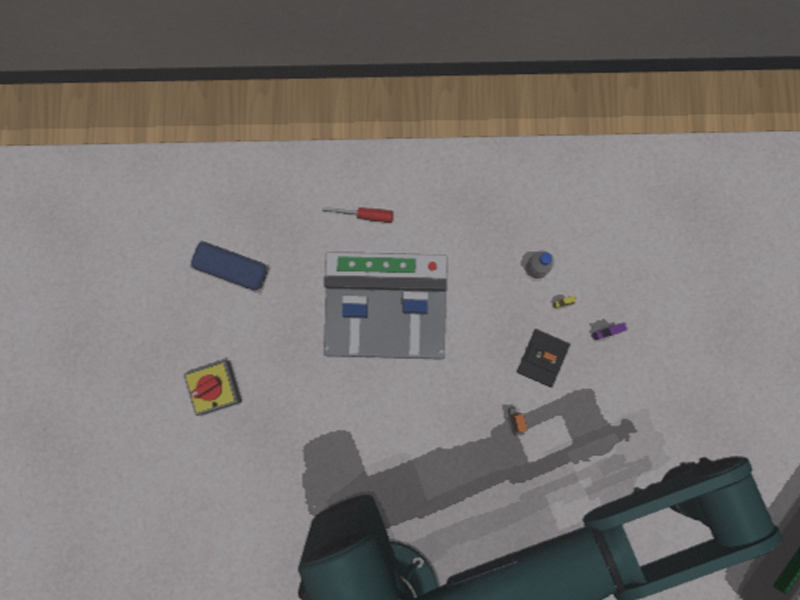

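View pics/scene0.png

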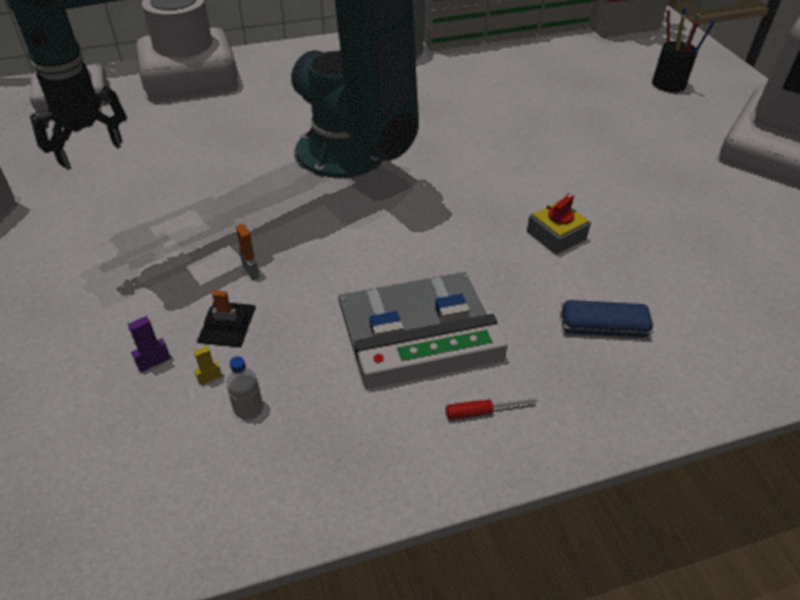

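Top view (800x600): isolator (212,387) with its bar roughly along the image horizontal; jig centre (386,305), right stone (415,303), left stone (354,307) with the wider gap apparently left. The stand with the small orange spacer is at (545,357). The larger orange part at (518,420) is a decoy. I'll enlarge these next.

```bash
cat > h.py <<'E'
import numpy as np,pickle,cv2
C=pickle.load(open("cams.pkl","rb"))
def ray(c,uv,z):
    K,R,t=(np.array(c[k]) for k in("K","R","t"))
    d=R.T@np.linalg.inv(K)@np.array([*uv,1.]);o=-R.T@t
    return o+d*(z-o[2])/d[2]
def proj(c,X):
    K,R,t=(np.array(c[k]) for k in("K","R","t"))
    p=K@(R@np.asarray(X,float)+t);return p[:2]/p[2]
E
python3 - <<'E'
from h import *
im=C["top"]["img"][:,:,::-1]
f=lambda x,y,w,h:cv2.resize(im[y:y+h,x:x+w],None,fx=5,fy=5,interpolation=cv2.INTER_CUBIC)
o=np.zeros((600,800,3),np.uint8)
o[:450,:500]=f(220,172,100,90);o[:275,500:]=f(120,245,60,55);o[275:575,500:]=f(350,225,60,60)
cv2.imwrite("pics/crop1.png",cv2.convertScaleAbs(o,alpha=1.4))
E
```

```text
(no output)
```

View pics/crop1.png

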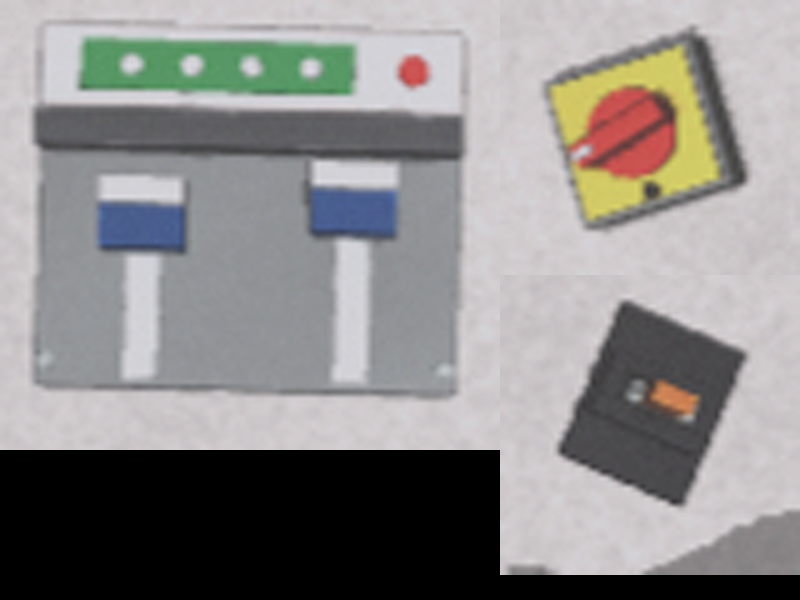

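```bash
python3 - <<'E'
from h import *
c=C["top"];np.set_printoptions(precision=4,suppress=True)
print("cam",-np.array(c["R"]).T@np.array(c["t"]))
J=lambda x,y,z:ray(c,(220+(x+.5)/5-.5,172+(y+.5)/5-.5),z)
I=lambda x,y,z:ray(c,(120+(x-499.5)/5-.5,245+(y+.5)/5-.5),z)
S=lambda x,y,z:ray(c,(350+(x-499.5)/5-.5,225+(y-274.5)/5-.5),z)
def yaw(a,b):d=b-a;return np.degrees(np.arctan2(d[1],d[0])),np.linalg.norm(d)
cs=[I(*p,.05) for p in((548,86),(690,40),(725,180),(588,225))]
print("iso",np.mean(cs,0),yaw(cs[0],cs[3]),yaw(cs[1],cs[2]),yaw(cs[0],cs[1]))
a=I(582,152,.092);print("tick",a,yaw(np.mean(cs,0),a))
st=[S(*p,.024) for p in((625,301),(747,353),(684,506),(559,453))]
print("stand",np.mean(st,0),yaw(st[0],st[1]),yaw(st[1],st[2]),yaw(st[0],st[3]))
sp=[S(*p,.083) for p in((655,380),(700,393),(693,417),(649,403))]
print("spacer",np.mean(sp,0),yaw(sp[0],sp[1]),yaw(sp[3],sp[2]))
print("jig deck front",J(35,385,.02),J(455,393,.02),yaw(J(35,385,.02),J(455,393,.02)))
print("fence face",J(37,150,.048),J(462,157,.048)); print("back",J(42,22,.048),J(465,35,.048))
for p in((98,175),(185,180),(98,249),(185,251),(312,160),(398,165),(310,235),(397,237)):print(p,J(*p,.048))
E
```

```text
cam [ 0.4141 -0.0716  1.6161]
iso [0.4227 0.3469 0.05  ] (np.float64(-163.29989053518895), np.float64(0.08342494906435262)) (np.float64(-165.59960566618668), np.float64(0.08329779129143121)) (np.float64(-72.95670031622089), np.float64(0.08548739787939567))
tick [0.4122 0.3668 0.092 ] (np.float64(117.86526507620174), np.float64(0.047654682424058785))
stand [ 0.472  -0.3301  0.024 ] (np.float64(-114.29626672274006), np.float64(0.07751226535209703)) (np.float64(155.67004612634565), np.float64(0.09744244062249666)) (np.float64(154.8484875522554), np.float64(0.09780932153264063))
spacer [ 0.4723 -0.3322  0.083 ] (np.float64(-107.19518254846527), np.float64(0.026341195082108387)) (np.float64(-108.72945713786568), np.float64(0.025933592170590488))
jig deck front [0.4848 0.1215 0.02  ] [ 0.4757 -0.1257  0.02  ] (np.float64(-92.0942459201712), np.float64(0.24730501439341168))
fence face [0.6205 0.1162 0.048 ] [ 0.612  -0.1317  0.048 ]
back [0.6962 0.1128 0.048 ] [ 0.684 -0.135  0.048]
(98, 175) [0.6052 0.0807 0.048 ]
(185, 180) [0.6014 0.03   0.048 ]
(98, 249) [0.5619 0.081  0.048 ]
(185, 251) [0.5598 0.0304 0.048 ]
(312, 160) [ 0.6118 -0.0442  0.048 ]
(398, 165) [ 0.608  -0.0943  0.048 ]
(310, 235) [ 0.5679 -0.0424  0.048 ]
(397, 237) [ 0.5658 -0.0929  0.048 ]
```

```bash
cat >> h.py <<'E'
from scipy.spatial.transform import Rotation as Rn
def plan(o,xyz,yh):
    "shift/turn in move units to TCP xyz, tool down with its y axis at heading yh deg"
    R0=Rn.from_quat(o["eef_rot"]); h=np.radians(yh+90)
    Rt=Rn.from_quat([np.cos(h/2),np.sin(h/2),0,0])
    s=R0.inv().apply(np.array(xyz)-o["ee_pos"])/.3; a=(R0.inv()*Rt).as_rotvec()/.5
    print("xyz",s.round(4).tolist(),"ang",a.round(4).tolist())
E
python3 - <<'E'
from h import *; from cell import robot
plan(robot.observe(),(.43,-.33,.30),-22)
E
```

```text
xyz [0.7897, -0.2073, -0.232] ang [-0.0037, -0.0019, -1.446]
```

```bash
python3 -m handwheel '[{"xyz":[0.79,-0.207,-0.232],"angular":[0,0,-0.95],"grip":-1},{"xyz":[0.79,-0.207,-0.232],"angular":[0,0,-0.95],"grip":-1},{"xyz":[0.79,-0.207,-0.232],"angular":[0,0,-0.95],"grip":-1},{"xyz":[0.79,-0.207,-0.232],"angular":[0,0,-0.95],"grip":-1},{"xyz":[0.79,-0.207,-0.232],"angular":[0,0,-0.95],"grip":-1}]' && python3 -m handwheel '[{"xyz":[0,0,0],"angular":[0,0,-0.5],"grip":-1},{"xyz":[0,0,0],"angular":[0,0,-0.5],"grip":-1},{"xyz":[0,0,0],"angular":[0,0,-0.5],"grip":-1}]'; python3 - <<'E'
from h import *; from cell import robot
w=robot.get_image("wrist");pickle.dump(w,open("w1.pkl","wb"))
cv2.imwrite("pics/w1.png",cv2.resize(w["img"][:,:,::-1],(800,600)))
o=robot.observe();print(o["ee_pos"],o["eef_rot"],o["q"])
plan(o,(.49,.0,.33),-2)
E
```

```text
time_s: 0.72
ee_pos: [0.433, -0.3277, 0.3021]
eef_rot: [0.89, 0.455, 0.001, 0.001]
contact_force: [0.2, -0.9, -0.5]
finger_gap: 0.0857
grasp_force: 0.0
time_s: 1.1
ee_pos: [0.4294, -0.3309, 0.3]
eef_rot: [0.829, 0.559, -0.0, -0.001]
contact_force: [0.1, -0.7, 1.0]
finger_gap: 0.0856
grasp_force: 0.0
[ 0.42950298 -0.33081835  0.30013446] [ 8.29111702e-01  5.59082531e-01 -3.31367350e-04 -6.31274125e-04] [-7.60692199e-01  6.76990870e-02  1.25647567e+00 -3.87458598e-04
  1.81879344e+00 -3.76548701e-01]
xyz [1.0979, -0.2265, -0.0991] ang [-0.0028, -0.0008, -0.6987]
```

View pics/w1.png

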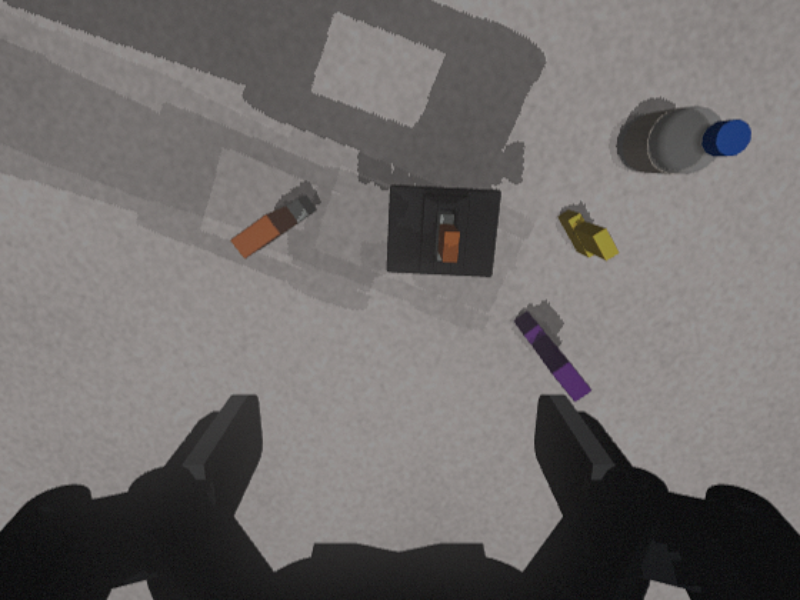

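```bash
python3 - <<'E'
from h import *; from cell import robot
plan(robot.observe(),(.58,-.09,.34),-2)
w=pickle.load(open("w1.pkl","rb"))
cv2.imwrite("pics/w1c.png",cv2.convertScaleAbs(cv2.resize(w["img"][120:200,260:360,::-1],None,fx=7,fy=7,interpolation=cv2.INTER_CUBIC),alpha=1.5))
print(-w["R"].T@w["t"])
E
```

```text
xyz [0.9323, 0.164, -0.133] ang [-0.0028, -0.0008, -0.6987]
[ 0.45814684 -0.2596898   0.44238689]
```

View pics/w1c.png

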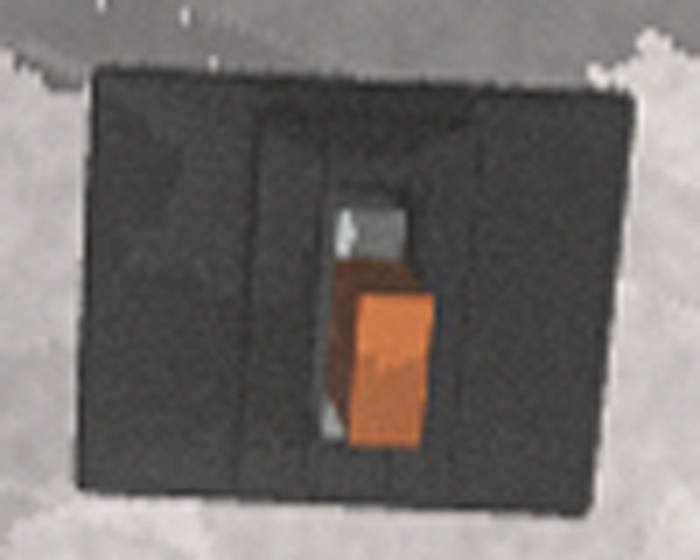

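The spacer's orange top has crop corners (358,293), (434,295), (420,447) and (348,446). The stand's are (95,67), (635,92), (590,515) and (78,490).

```bash
python3 -m handwheel '[{"xyz":[0.932,0.164,-0.133],"angular":[0,0,-0.7],"grip":-1},{"xyz":[0.932,0.164,-0.133],"angular":[0,0,-0.7],"grip":-1},{"xyz":[0.932,0.164,-0.133],"angular":[0,0,-0.7],"grip":-1},{"xyz":[0.932,0.164,-0.133],"angular":[0,0,-0.7],"grip":-1},{"xyz":[0.932,0.164,-0.133],"angular":[0,0,-0.7],"grip":-1},{"xyz":[0.932,0.164,-0.133],"angular":[0,0,-0.7],"grip":-1},{"xyz":[0.932,0.164,-0.133],"angular":[0,0,-0.7],"grip":-1}]'; python3 - <<'E'
from h import *; from cell import robot
w=pickle.load(open("w1.pkl","rb"));np.set_printoptions(precision=4,suppress=True)
P=lambda x,y,z:ray(w,(260+(x+.5)/7-.5,120+(y+.5)/7-.5),z)
def yaw(a,b):d=b-a;return np.degrees(np.arctan2(d[1],d[0])).round(2),np.linalg.norm(d).round(4)
s=[P(*p,.083) for p in((358,293),(434,295),(420,447),(348,446))]
t=[P(*p,.02) for p in((95,67),(635,92),(590,515),(78,490))]
for q in(s,t):print(np.mean(q,0),yaw(q[0],q[1]),yaw(q[3],q[2]),yaw(q[0],q[3]),yaw(q[1],q[2]))
w=robot.get_image("wrist");pickle.dump(w,open("w2.pkl","wb"))
im=w["img"][:,:,::-1]
cv2.imwrite("pics/w2.png",cv2.convertScaleAbs(cv2.resize(im,(800,600),interpolation=cv2.INTER_CUBIC),alpha=1.3))
o=robot.observe();print(o["ee_pos"],o["eef_rot"])
E
```

```text
time_s: 2.02
ee_pos: [0.5797, -0.0901, 0.3403]
eef_rot: [0.719, 0.695, -0.001, -0.0]
contact_force: [0.6, -0.3, -0.6]
finger_gap: 0.0853
grasp_force: 0.0
[ 0.471  -0.3341  0.083 ] (np.float64(-23.53), np.float64(0.0118)) (np.float64(-22.84), np.float64(0.0114)) (np.float64(-114.11), np.float64(0.0241)) (np.float64(-115.08), np.float64(0.0239))
[ 0.4711 -0.3316  0.02  ] (np.float64(-24.61), np.float64(0.0956)) (np.float64(-24.89), np.float64(0.0958)) (np.float64(-114.69), np.float64(0.0765)) (np.float64(-114.56), np.float64(0.0769))
[ 0.5796 -0.0904  0.3404] [ 0.719   0.695  -0.0005 -0.0002]
```

View pics/w2.png

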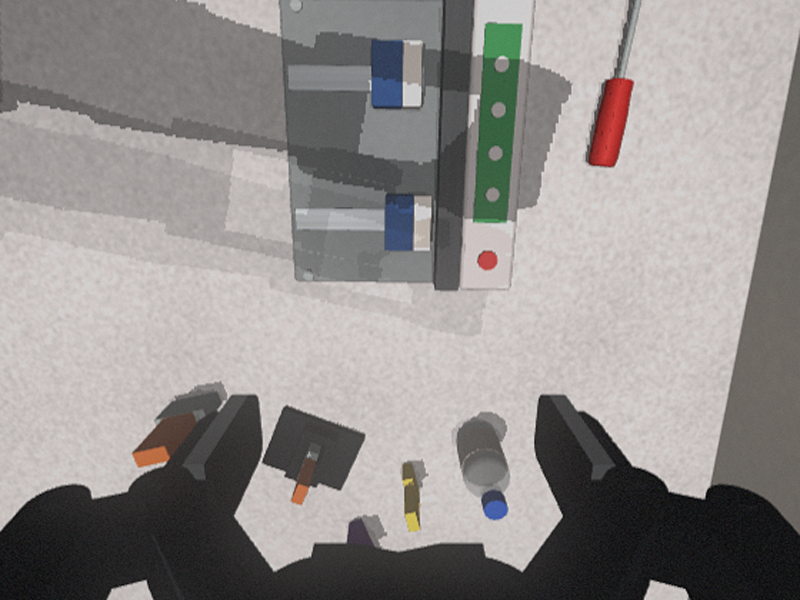

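```bash
python3 - <<'E'
from h import *; from cell import robot
w=pickle.load(open("w2.pkl","rb"))
cv2.imwrite("pics/w2c.png",cv2.convertScaleAbs(cv2.resize(w["img"][0:205,195:380,::-1],None,fx=2.9,fy=2.9,interpolation=cv2.INTER_CUBIC),alpha=1.8))
print(-w["R"].T@w["t"])
plan(robot.observe(),(.4227,.25,.22),13)
E
```

```text
[ 0.58202079 -0.01311554  0.48266187]
xyz [1.1165, -0.5608, 0.4013] ang [-0.002, 0.0007, -0.5219]
```

View pics/w2c.png

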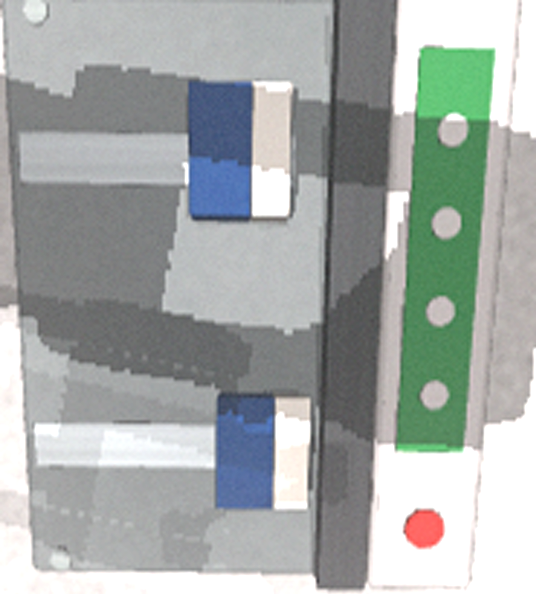

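```bash
python3 - <<'E'
from h import *
w=pickle.load(open("w2.pkl","rb"));np.set_printoptions(precision=4,suppress=True)
P=lambda x,y,z:ray(w,(195+(x+.5)/2.9-.5,(y+.5)/2.9-.5),z)
for n,p in dict(faceT=(333,2,.02),faceB=(317,585,.048),face_z02mid=(325,300,.02),pf1=(293,82,.048),pf2=(291,217,.048),pr1=(190,82,.048),pr2=(190,218,.048),qf1=(310,396,.048),qf2=(307,508,.048),qr1=(216,395,.048),qr2=(216,508,.048),deckBL=(33,570,.02),backB=(470,587,.048),front_edge_mid=(19,285,.02)).items():print(n,P(*p))
E
```

```text
faceT [0.6238 0.1133 0.02  ]
faceB [ 0.6124 -0.1316  0.048 ]
face_z02mid [ 0.6195 -0.0048  0.02  ]
pf1 [0.605  0.0782 0.048 ]
pf2 [0.6033 0.028  0.048 ]
pr1 [0.5636 0.0796 0.048 ]
pr2 [0.561  0.0291 0.048 ]
qf1 [ 0.6103 -0.0452  0.048 ]
qf2 [ 0.6082 -0.095   0.048 ]
qr1 [ 0.5688 -0.0434  0.048 ]
qr2 [ 0.5667 -0.0936  0.048 ]
deckBL [ 0.4737 -0.1267  0.02  ]
backB [ 0.684 -0.135  0.048]
front_edge_mid [0.4807 0.0064 0.02  ]
```

Wide gap is the left stone: its front is at x=0.604 and the fence at 0.6217, y≈0.053, jig yaw about -2.2°. Next, the isolator.

```bash
python3 -m handwheel '[{"xyz":[0.99,-0.5,0.3],"angular":[0,0,-0.95],"grip":-1},{"xyz":[0.99,-0.5,0.3],"angular":[0,0,-0.95],"grip":-1},{"xyz":[0.99,-0.5,0.3],"angular":[0,0,-0.95],"grip":-1},{"xyz":[0.99,-0.5,0.3],"angular":[0,0,-0.95],"grip":-1},{"xyz":[0.99,-0.5,0.3],"angular":[0,0,-0.95],"grip":-1},{"xyz":[0.99,-0.5,0.3],"angular":[0,0,-0.95],"grip":-1},{"xyz":[0.99,-0.5,0.3],"angular":[0,0,-0.95],"grip":-1},{"xyz":[0.99,-0.5,0.3],"angular":[0,0,-0.95],"grip":-1}]'; python3 - <<'E'
from h import *; from cell import robot
w=robot.get_image("wrist");pickle.dump(w,open("w3.pkl","wb"))
im=w["img"][:,:,::-1]
cv2.imwrite("pics/w3.png",cv2.convertScaleAbs(cv2.resize(im,(800,600),interpolation=cv2.INTER_CUBIC),alpha=1.3))
plan(robot.observe(),(.4227,.3469,.14),30)
E
```

```text
time_s: 3.08
ee_pos: [0.4403, 0.211, 0.2511]
eef_rot: [0.535, 0.845, -0.0, 0.001]
contact_force: [0.3, -0.4, 0.2]
finger_gap: 0.0853
grasp_force: 0.0
xyz [0.4358, 0.1392, 0.3706] ang [0.0016, 0.0019, -0.1665]
```

View pics/w3.png

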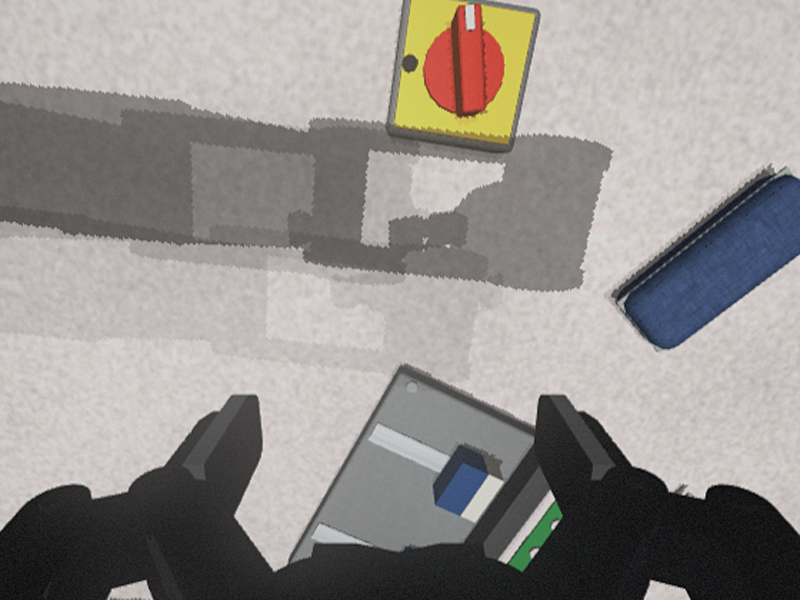

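```bash
python3 - <<'E'
from h import *; from cell import robot
w=pickle.load(open("w3.pkl","rb"))
P=lambda x,y,z:ray(w,(x*.7,y*.7),z).round(4)
print(P(463,69,.056),P(472,58,.092),P(470,5,.092),P(474,110,.092), P(407,0,.05),P(389,133,.05),P(513,147,.05),P(539,10,.05))
plan(robot.observe(),(.4225,.347,.13),27.5)
E
```

```text
[0.4218 0.348  0.056 ] [0.4222 0.3481 0.092 ] [0.4088 0.371  0.092 ] [0.4362 0.3242 0.092 ] [0.3719 0.3691 0.05  ] [0.3947 0.2928 0.05  ] [0.4756 0.3209 0.05  ] [0.45   0.3998 0.05  ]
xyz [0.4364, 0.1387, 0.404] ang [0.0017, 0.0019, -0.0792]
```

```bash
python3 -m handwheel '[{"xyz":[0.44,0.139,0.404],"angular":[0,0,-0.17],"grip":-1},{"xyz":[0.44,0.139,0.404],"angular":[0,0,-0.17],"grip":-1},{"xyz":[0.44,0.139,0.404],"angular":[0,0,-0.17],"grip":-1},{"xyz":[0.44,0.139,0.404],"angular":[0,0,-0.17],"grip":-1},{"xyz":[0.44,0.139,0.637],"angular":[0,0,-0.17],"grip":-1},{"xyz":[0.44,0.139,0.637],"angular":[0,0,-0.17],"grip":-1},{"xyz":[0.44,0.139,0.637],"angular":[0,0,-0.17],"grip":-1},{"xyz":[0.44,0.139,0.637],"angular":[0,0,-0.17],"grip":1},{"xyz":[0.44,0.139,0.637],"angular":[0,0,-0.17],"grip":1},{"xyz":[0.44,0.139,0.637],"angular":[0,0,-0.17],"grip":1}]' ; python3 -m handwheel '[{"xyz":[0,0,0],"angular":[0,0,0],"grip":1},{"xyz":[0,0,0],"angular":[0,0,0],"grip":1},{"xyz":[0,0,0],"angular":[0,0,0],"grip":1},{"xyz":[0,0,0],"angular":[0,0,0],"grip":1}]'
```

```text
time_s: 4.38
ee_pos: [0.4214, 0.3499, 0.061]
eef_rot: [0.498, 0.867, 0.001, 0.001]
contact_force: [-0.5, -0.4, -0.1]
finger_gap: 0.0322
grasp_force: 0.0
time_s: 4.88
ee_pos: [0.4212, 0.3499, 0.0604]
eef_rot: [0.498, 0.867, 0.001, 0.0]
contact_force: [1.2, 0.7, 4.4]
finger_gap: 0.0135
grasp_force: 60.1
```

```bash
python3 -m handwheel '[{"xyz":[-0.007,0,0],"angular":[0,0,-0.3],"grip":1},{"xyz":[-0.007,0,0],"angular":[0,0,-0.6],"grip":1},{"xyz":[-0.007,0,0],"angular":[0,0,-0.95],"grip":1},{"xyz":[-0.007,0,0],"angular":[0,0,-0.95],"grip":1}]' ; python3 -m handwheel '[{"xyz":[0,0,0],"angular":[0,0,-0.35],"grip":1},{"xyz":[0,0,0],"angular":[0,0,-0.7],"grip":1},{"xyz":[0,0,0],"angular":[0,0,-0.95],"grip":1},{"xyz":[0,0,0],"angular":[0,0,-0.95],"grip":1}]'; python3 -m handwheel '[{"xyz":[0,0,0],"angular":[0,0,-0.35],"grip":1},{"xyz":[0,0,0],"angular":[0,0,-0.6],"grip":1},{"xyz":[0,0,0],"angular":[0,0,-0.8],"grip":1},{"xyz":[0,0,0],"angular":[0,0,-0.8],"grip":1},{"xyz":[0,0,0],"angular":[0,0,-0.8],"grip":1}]'; python3 - <<'E'
from cell import robot
o=robot.observe();print(o["wrist_torque"],o["q"])
import numpy as np;print(np.degrees(2*np.arctan2(o["eef_rot"][1],o["eef_rot"][0])))
E
```

```text
time_s: 5.38
ee_pos: [0.4206, 0.3491, 0.0603]
eef_rot: [0.279, 0.96, 0.001, -0.001]
contact_force: [-3.5, 2.8, 5.9]
finger_gap: 0.0129
grasp_force: 60.4
time_s: 5.88
ee_pos: [0.4203, 0.3483, 0.0603]
eef_rot: [0.046, 0.999, 0.0, -0.001]
contact_force: [-4.8, 0.3, 7.8]
finger_gap: 0.0129
grasp_force: 60.7
time_s: 6.5
ee_pos: [0.4204, 0.3475, 0.0603]
eef_rot: [-0.152, 0.988, 0.0, -0.002]
contact_force: [-5.5, -1.4, 8.8]
finger_gap: 0.013
grasp_force: 61.0
[-0.23632008  0.6808622  -0.87187672] [ 0.58590322  0.17596406  1.61958409  0.00162525  1.34905855 -1.28979133]
197.448764861819
```

```bash
python3 -m handwheel '[{"xyz":[0,0,0],"angular":[0,0,-0.1],"grip":1},{"xyz":[0,0,0],"angular":[0,0,-0.1],"grip":1},{"xyz":[0,0,0],"angular":[0,0,-0.1],"grip":1}]'; python3 - <<'E'
from cell import robot
o=robot.observe();print(o["wrist_torque"],o["q"])
import numpy as np;print(np.degrees(2*np.arctan2(o["eef_rot"][1],o["eef_rot"][0])))
E
```

```text
time_s: 6.88
ee_pos: [0.4204, 0.3475, 0.0604]
eef_rot: [-0.174, 0.985, 0.001, -0.002]
contact_force: [-6.1, -0.9, 8.7]
finger_gap: 0.0132
grasp_force: 81.3
[-0.2812229   0.71121262 -2.20371638] [ 0.58530518  0.17587528  1.61953948  0.00256319  1.34928481 -1.3362638 ]
200.06530436341683
```

Torque climbs to 2.2 N m, so the handle is against the off stop. Releasing and going to the spacer.

```bash
python3 -m handwheel '[{"xyz":[0,0,0],"angular":[0,0,0.1],"grip":-1},{"xyz":[0,0,0],"angular":[0,0,0.1],"grip":-1},{"xyz":[0,0,0],"angular":[0,0,0.1],"grip":-1},{"xyz":[0,0,0],"angular":[0,0,0.1],"grip":-1},{"xyz":[0,0,-0.6],"angular":[0,0,0.1],"grip":-1},{"xyz":[0,0,-0.6],"angular":[0,0,0.1],"grip":-1},{"xyz":[0,0,-0.6],"angular":[0,0,0.1],"grip":-1},{"xyz":[0,0,-0.6],"angular":[0,0,0.1],"grip":-1}]'; python3 - <<'E'
from h import *; from cell import robot
r=robot.get_image("top");im=r["img"][245:300,120:180,::-1]
cv2.imwrite("pics/iso.png",cv2.resize(im,None,fx=5,fy=5,interpolation=cv2.INTER_CUBIC))
o=robot.observe();print(o["ee_pos"]);plan(o,(.43,0.05,.26),60);plan(o,(.471,-.334,.2),-24)
E
```

```text
time_s: 7.88
ee_pos: [0.424, 0.3492, 0.2467]
eef_rot: [-0.153, 0.988, 0.003, 0.006]
contact_force: [0.0, -0.3, -0.4]
finger_gap: 0.0855
grasp_force: 0.0
[0.42290681 0.34845715 0.24298617]
xyz [0.2782, -0.9553, -0.0601] ang [0.0085, 0.0105, 1.6622]
xyz [0.5366, -2.2169, 0.1361] ang [0.0163, 0.0026, 4.5943]
```

```bash
python3 -m handwheel '[{"xyz":[0.27,-0.95,-0.06],"angular":[0,0,0.98],"grip":-1},{"xyz":[0.27,-0.95,-0.06],"angular":[0,0,0.98],"grip":-1},{"xyz":[0.27,-0.95,-0.06],"angular":[0,0,0.98],"grip":-1},{"xyz":[0.27,-0.95,-0.06],"angular":[0,0,0.98],"grip":-1},{"xyz":[0.27,-0.95,-0.06],"angular":[0,0,0.98],"grip":-1}]'; python3 - <<'E'
from h import *; from cell import robot
o=robot.observe();plan(o,(.47,-.18,.25),30);
E
```

```text
time_s: 8.55
ee_pos: [0.4298, 0.0494, 0.2557]
eef_rot: [0.092, 0.996, -0.0, -0.002]
contact_force: [0.4, -0.4, -0.4]
finger_gap: 0.0851
grasp_force: 0.0
xyz [-0.2717, -0.7271, 0.0189] ang [-0.0045, -0.0051, 1.7266]
```

```bash
python3 -m handwheel '[{"xyz":[-0.27,-0.727,0.02],"angular":[0,0,0.98],"grip":-1},{"xyz":[-0.27,-0.727,0.02],"angular":[0,0,0.98],"grip":-1},{"xyz":[-0.27,-0.727,0.02],"angular":[0,0,0.98],"grip":-1},{"xyz":[-0.27,-0.727,0.02],"angular":[0,0,0.98],"grip":-1}]'; python3 -m handwheel '[{"xyz":[0,0,0],"angular":[0,0,0.98],"grip":-1},{"xyz":[0,0,0],"angular":[0,0,0.98],"grip":-1},{"xyz":[0,0,0],"angular":[0,0,0.98],"grip":-1}]';python3 - <<'E'
from h import *; from cell import robot
o=robot.observe();plan(o,(.471,-.334,.16),-24);
E
```

```text
time_s: 9.05
ee_pos: [0.47, -0.1798, 0.249]
eef_rot: [0.331, 0.944, 0.0, -0.002]
contact_force: [0.8, 0.1, 0.3]
finger_gap: 0.0852
grasp_force: 0.0
time_s: 9.43
ee_pos: [0.47, -0.1776, 0.2491]
eef_rot: [0.551, 0.834, -0.0, -0.002]
contact_force: [0.1, -0.3, -0.1]
finger_gap: 0.0857
grasp_force: 0.0
xyz [-0.482, -0.2007, 0.2958] ang [-0.0085, -0.0042, 1.6444]
```

```bash
python3 -m handwheel '[{"xyz":[-0.482,-0.2,0.25],"angular":[0,0,0.98],"grip":-1},{"xyz":[-0.482,-0.2,0.25],"angular":[0,0,0.98],"grip":-1},{"xyz":[-0.482,-0.2,0.25],"angular":[0,0,0.98],"grip":-1},{"xyz":[-0.482,-0.2,0.25],"angular":[0,0,0.98],"grip":-1}]'; python3 -m handwheel '[{"xyz":[0,0,0],"angular":[-0.008,-0.004,0.66],"grip":-1},{"xyz":[0,0,0],"angular":[-0.008,-0.004,0.66],"grip":-1},{"xyz":[0,0,0],"angular":[-0.008,-0.004,0.66],"grip":-1}]';python3 - <<'E'
from h import *; from cell import robot
o=robot.observe();plan(o,(.471,-.334,.0645),-24);
E
```

```text
time_s: 9.93
ee_pos: [0.4705, -0.3353, 0.1708]
eef_rot: [0.737, 0.676, -0.001, -0.005]
contact_force: [-0.3, 0.3, 0.0]
finger_gap: 0.0856
grasp_force: 0.0
time_s: 10.3
ee_pos: [0.473, -0.3329, 0.1761]
eef_rot: [0.836, 0.549, 0.001, 0.001]
contact_force: [0.8, -0.6, 0.4]
finger_gap: 0.0854
grasp_force: 0.0
xyz [-0.0057, -0.0056, 0.3719] ang [0.0057, 0.001, 0.0203]
```

```bash
python3 -m handwheel '[{"xyz":[-0.005,-0.005,0.2],"angular":[0,0,0.02],"grip":-1},{"xyz":[-0.005,-0.005,0.36],"angular":[0,0,0.02],"grip":-1},{"xyz":[-0.005,-0.005,0.434],"angular":[0,0,0.02],"grip":-1},{"xyz":[-0.005,-0.005,0.434],"angular":[0,0,0.02],"grip":-1},{"xyz":[-0.005,-0.005,0.434],"angular":[0,0,0.02],"grip":-1}]';python3 - <<'E'
from h import *; from cell import robot
w=robot.get_image("wrist");pickle.dump(w,open("w4.pkl","wb"))
cv2.imwrite("pics/w4.png",cv2.convertScaleAbs(cv2.resize(w["img"][:,:,::-1],(800,600)),alpha=1.3))
o=robot.observe();plan(o,(.471,-.334,.0455),-24);
E
```

```text
time_s: 10.92
ee_pos: [0.4724, -0.3356, 0.048]
eef_rot: [0.839, 0.544, 0.001, 0.003]
contact_force: [0.5, 0.3, -0.3]
finger_gap: 0.0852
grasp_force: 0.0
xyz [0.0036, -0.0079, 0.0102] ang [0.0155, 0.0046, -0.0037]
```

View pics/w4.png

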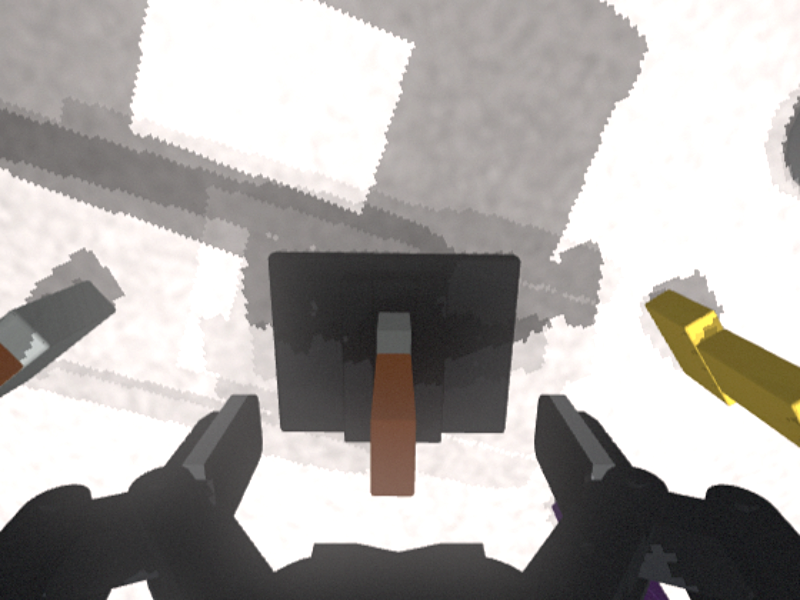

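The spacer sits between the fingers (grip at (393,490), finger mid-line about 398). I'll shift slightly to -y, then close.

```bash
python3 -m handwheel '[{"xyz":[0.003,-0.006,0.009],"angular":[0.015,0.005,0],"grip":-1},{"xyz":[0.003,-0.006,0.009],"angular":[0.015,0.005,0],"grip":-0.3},{"xyz":[0.003,-0.006,0.009],"angular":[0.015,0.005,0],"grip":1},{"xyz":[0.003,-0.006,0.009],"angular":[0.015,0.005,0],"grip":1},{"xyz":[0.003,-0.006,0.009],"angular":[0.015,0.005,0],"grip":1},{"xyz":[0.003,-0.006,0.009],"angular":[0.015,0.005,0],"grip":1},{"xyz":[0.003,-0.006,0.009],"angular":[0.015,0.005,0],"grip":1},{"xyz":[0.003,-0.006,0.009],"angular":[0.015,0.005,0],"grip":1}]';python3 - <<'E'
from h import *; from cell import robot
o=robot.observe();print(o["ee_pos"],o["wrist_torque"]);plan(o,(.471,-.334,.0455),-24);
E
```

```text
time_s: 11.98
ee_pos: [0.4703, -0.3338, 0.0439]
eef_rot: [0.84, 0.543, -0.0, -0.002]
contact_force: [-1.2, -0.1, -0.4]
finger_gap: 0.0113
grasp_force: 58.5
[ 0.4702544  -0.33383391  0.04387538] [-0.00254676  0.11028657 -0.01381953]
xyz [0.0005, 0.0025, -0.0054] ang [-0.0065, -0.0021, -0.0063]
```

```bash
python3 -m handwheel '[{"xyz":[0,0,-0.15],"angular":[0,0,0],"grip":1},{"xyz":[0,0,-0.3],"angular":[0,0,0],"grip":1},{"xyz":[0,0,-0.45],"angular":[0,0,0],"grip":1},{"xyz":[0,0,-0.45],"angular":[0,0,0],"grip":1}]';python3 - <<'E'
from h import *; from cell import robot
o=robot.observe();print(o["ee_pos"],o["grasp_force"]);plan(o,(.54,-.14,.18),-13);plan(o,(.613,.053,.18),-2.2)
E
```

```text
time_s: 12.48
ee_pos: [0.4727, -0.3357, 0.1838]
eef_rot: [0.839, 0.543, 0.001, 0.003]
contact_force: [-0.2, -0.1, -0.9]
finger_gap: 0.0112
grasp_force: 62.2
[ 0.47265543 -0.33568183  0.18384467] 62.24276304244995
xyz [0.687, -0.0624, 0.0113] ang [0.0125, 0.0044, -0.39]
xyz [1.3736, -0.1038, 0.01] ang [0.0121, 0.0055, -0.767]
```

```bash
python3 -m handwheel '[{"xyz":[0.15,-0.01,0],"angular":[0,0,-0.1],"grip":1},{"xyz":[0.32,-0.03,0],"angular":[0.01,0.004,-0.2],"grip":1},{"xyz":[0.5,-0.05,0],"angular":[0.01,0.004,-0.3],"grip":1},{"xyz":[0.687,-0.06,0.01],"angular":[0.01,0.004,-0.39],"grip":1},{"xyz":[0.687,-0.06,0.01],"angular":[0.01,0.004,-0.39],"grip":1},{"xyz":[0.687,-0.06,0.01],"angular":[0.01,0.004,-0.39],"grip":1}]';python3 - <<'E'
from h import *; from cell import robot
o=robot.observe();print(o["ee_pos"],o["grasp_force"]);plan(o,(.613,.053,.15),-2.2)
E
```

```text
time_s: 13.22
ee_pos: [0.5379, -0.1385, 0.1743]
eef_rot: [0.782, 0.623, -0.002, -0.005]
contact_force: [-0.1, -1.0, -1.6]
finger_gap: 0.0113
grasp_force: 62.0
[ 0.53786834 -0.13845748  0.17425909] 62.03808903694153
xyz [0.6778, 0.1016, 0.0824] ang [-0.0208, -0.0099, -0.3761]
```

```bash
python3 -m handwheel '[{"xyz":[0.15,0.02,0],"angular":[0,0,-0.1],"grip":1},{"xyz":[0.32,0.05,0.01],"angular":[-0.01,-0.005,-0.2],"grip":1},{"xyz":[0.5,0.08,0.03],"angular":[-0.01,-0.005,-0.3],"grip":1},{"xyz":[0.678,0.1,0.06],"angular":[-0.01,-0.005,-0.376],"grip":1},{"xyz":[0.678,0.1,0.06],"angular":[-0.01,-0.005,-0.376],"grip":1},{"xyz":[0.678,0.1,0.06],"angular":[-0.01,-0.005,-0.376],"grip":1},{"xyz":[0.678,0.1,0.06],"angular":[-0.01,-0.005,-0.376],"grip":1}]';python3 - <<'E'
from h import *; from cell import robot
o=robot.observe();print(o["ee_pos"],o["grasp_force"]);plan(o,(.613,.053,.094),-2.2)
E
```

```text
time_s: 14.1
ee_pos: [0.6134, 0.0508, 0.1588]
eef_rot: [0.722, 0.692, 0.0, -0.001]
contact_force: [-0.5, 0.2, -0.9]
finger_gap: 0.0113
grasp_force: 62.1
[0.61344091 0.05083555 0.15884119] 62.10876703262329
xyz [0.0067, -0.0014, 0.2162] ang [-0.0038, -0.0043, -0.0069]
```

```bash
python3 -m handwheel '[{"xyz":[0.006,-0.001,0.11],"angular":[-0.004,-0.004,-0.007],"grip":1},{"xyz":[0.006,-0.001,0.216],"angular":[-0.004,-0.004,-0.007],"grip":1},{"xyz":[0.006,-0.001,0.216],"angular":[-0.004,-0.004,-0.007],"grip":1},{"xyz":[0.006,-0.001,0.216],"angular":[-0.004,-0.004,-0.007],"grip":1}]';python3 - <<'E'
from h import *; from cell import robot
w=robot.get_image("wrist");pickle.dump(w,open("w5.pkl","wb"))
cv2.imwrite("pics/w5.png",cv2.convertScaleAbs(cv2.resize(w["img"][150:360,140:420,::-1],(800,600),interpolation=cv2.INTER_CUBIC),alpha=1.5))
o=robot.observe();print(o["ee_pos"],o["grasp_force"]);plan(o,(.613,.053,.0559),-2.2)
E
```

```text
time_s: 14.6
ee_pos: [0.614, 0.0539, 0.0956]
eef_rot: [0.72, 0.694, 0.001, 0.001]
contact_force: [0.8, -0.7, -1.1]
finger_gap: 0.011
grasp_force: 61.9
[0.6144475  0.05410178 0.09629369] 61.88450574874878
xyz [-0.0039, -0.0052, 0.1346] ang [0.0077, -0.0014, 0.0036]
```

View pics/w5.png

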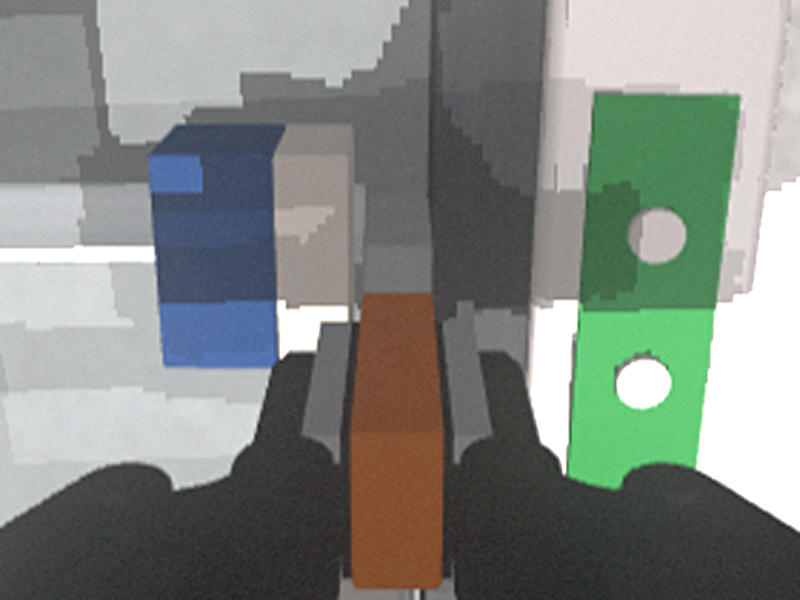

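```bash
python3 - <<'E'
from h import *
w=pickle.load(open("w5.pkl","rb"));print((-w["R"].T@w["t"]).round(4),w["K"][0,2])
s=280/800
P=lambda x,y,z:ray(w,(140+(x+.5)*s-.5,150+(y+.5)*s-.5),z).round(4)
for p in((362,270,.09),(432,270,.09),(351,585,.135),(443,585,.135),(353,130,.048),(353,290,.048),(431,150,.048),(434,150,.02),(431,290,.048),(285,125,.048)):print(p,P(*p))
E
```

```text
[0.616  0.1307 0.238 ] 278.3968969632046
(362, 270, 0.09) [0.6083 0.0698 0.09  ]
(432, 270, 0.09) [0.6201 0.0694 0.09  ]
(351, 585, 0.135) [0.6071 0.0438 0.135 ]
(443, 585, 0.135) [0.6191 0.0433 0.135 ]
(353, 130, 0.048) [0.6058 0.0838 0.048 ]
(353, 290, 0.048) [0.604 0.048 0.048]
(431, 150, 0.048) [0.6218 0.0789 0.048 ]
(434, 150, 0.02) [0.6234 0.0712 0.02  ]
(431, 290, 0.048) [0.621  0.0473 0.048 ]
(285, 125, 0.048) [0.5919 0.0854 0.048 ]
```

Spacer plate is at x 0.608–0.620 and the gap is 0.604–0.6215, so it is nearly centred. Lowering.

```bash
python3 -m handwheel '[{"xyz":[-0.002,-0.003,0.03],"angular":[0.004,0,0],"grip":1},{"xyz":[-0.002,-0.003,0.06],"angular":[0.004,0,0],"grip":1},{"xyz":[-0.002,-0.003,0.09],"angular":[0.004,0,0],"grip":1},{"xyz":[-0.002,-0.003,0.11],"angular":[0.004,0,0],"grip":1},{"xyz":[-0.002,-0.003,0.122],"angular":[0.004,0,0],"grip":1},{"xyz":[-0.002,-0.003,0.122],"angular":[0.004,0,0],"grip":1}]';python3 - <<'E'
from h import *; from cell import robot
o=robot.observe();print(o["ee_pos"],o["grasp_force"],o["wrist_torque"]);plan(o,(.613,.053,.0559),-2.2)
E
```

```text
time_s: 15.4
ee_pos: [0.6121, 0.0543, 0.0569]
eef_rot: [0.72, 0.694, -0.001, -0.001]
contact_force: [-0.8, -1.5, -1.5]
finger_gap: 0.0111
grasp_force: 62.0
[0.612072   0.05432517 0.05693372] 61.97307586669922 [0.01861913 0.00264547 0.03807612]
xyz [-0.0043, 0.0033, 0.0034] ang [-0.0054, -0.0012, 0.0059]
```

```bash
python3 -m handwheel '[{"xyz":[0,0.002,0.004],"angular":[0,0,0.003],"grip":1},{"xyz":[0,0.002,0.007],"angular":[0,0,0.003],"grip":1},{"xyz":[0,0.002,0.007],"angular":[0,0,0.003],"grip":1},{"xyz":[0,0.002,0.007],"angular":[0,0,0.003],"grip":1}]'
```

```text
time_s: 15.9
ee_pos: [0.6132, 0.0542, 0.0559]
eef_rot: [0.72, 0.694, -0.0, -0.001]
contact_force: [0.1, -0.7, 0.9]
finger_gap: 0.0113
grasp_force: 62.4
```

```bash
python3 -m handwheel '[{"xyz":[0,0,0.003],"angular":[0,0,0],"grip":1},{"xyz":[0,0,0.003],"angular":[0,0,0],"grip":1},{"xyz":[0,0,0.003],"angular":[0,0,0],"grip":1}]'; python3 -m handwheel '[{"xyz":[0,0,-0.002],"angular":[0,0,0],"grip":0.3},{"xyz":[0,0,-0.002],"angular":[0,0,0],"grip":0.3},{"xyz":[0,0,-0.002],"angular":[0,0,0],"grip":-0.1},{"xyz":[0,0,-0.002],"angular":[0,0,0],"grip":-0.1},{"xyz":[0,0,-0.002],"angular":[0,0,0],"grip":-0.1},{"xyz":[0,0,-0.002],"angular":[0,0,0],"grip":-0.1}]';python3 - <<'E'
from h import *; from cell import robot
o=robot.observe();print(o["ee_pos"],o["grasp_force"])
E
```

```text
time_s: 16.27
ee_pos: [0.6133, 0.0542, 0.0559]
eef_rot: [0.72, 0.694, 0.0, -0.0]
contact_force: [-1.6, 0.1, 4.9]
finger_gap: 0.0112
grasp_force: 63.3
time_s: 17.02
ee_pos: [0.6128, 0.0543, 0.0549]
eef_rot: [0.72, 0.694, -0.0, -0.001]
contact_force: [0.1, 1.0, -0.3]
finger_gap: 0.0474
grasp_force: 0.0
[0.61284707 0.05425291 0.05489487] 0.0
```

```bash
python3 -m handwheel '[{"xyz":[0,0,-0.08],"angular":[0,0,0],"grip":-0.1},{"xyz":[0,0,-0.2],"angular":[0,0,0],"grip":-0.1},{"xyz":[0,0,-0.35],"angular":[0,0,0],"grip":-0.1},{"xyz":[0,0,-0.35],"angular":[0,0,0],"grip":-0.1},{"xyz":[0,-0.2,-0.35],"angular":[0,0,0],"grip":1},{"xyz":[0,-0.31,-0.35],"angular":[0,0,0],"grip":1},{"xyz":[0,-0.31,-0.35],"angular":[0,0,0],"grip":1},{"xyz":[0,-0.31,-0.35],"angular":[0,0,0],"grip":1},{"xyz":[0,-0.31,-0.35],"angular":[0,0,0],"grip":1}]';python3 - <<'E'
from h import *; from cell import robot
o=robot.observe();print(o["ee_pos"],o["finger_gap"]);plan(o,(.522,.0555,.033),-2.2)
for n in("top","scene"):
    r=robot.get_image(n);pickle.dump(r,open(n+"2.pkl","wb"))
r=pickle.load(open("top2.pkl","rb"));im=r["img"]
h=cv2.cvtColor(im,cv2.COLOR_RGB2HSV)
m=cv2.inRange(h,(5,130,60),(20,255,255));n,l,s,c=cv2.connectedComponentsWithStats(m)
for i in range(1,n):
    if s[i,4]>8:print(c[i],s[i],ray(r,c[i],.095))
r=pickle.load(open("scene2.pkl","rb"));h=cv2.cvtColor(r["img"],cv2.COLOR_RGB2HSV)
m=cv2.inRange(h,(5,130,60),(20,255,255));n,l,s,c=cv2.connectedComponentsWithStats(m)
print("exp foot/top",proj(r,(.613,.053,.05)),proj(r,(.613,.053,.095)))
for i in range(1,n):
    if s[i,4]>8:
        ys,xs=np.where(l==i);print(c[i],s[i],cv2.minAreaRect(np.c_[xs,ys].astype(np.float32)))
E
```

```text
time_s: 18.15
ee_pos: [0.5209, 0.0575, 0.16]
eef_rot: [0.72, 0.694, -0.0, -0.001]
contact_force: [0.2, 0.1, 0.3]
finger_gap: -0.0002
grasp_force: 0.0
[0.52092061 0.05750664 0.15997175] -0.00022204481192800258
xyz [-0.0068, 0.0046, 0.4232] ang [-0.0037, -0.0012, 0.0024]
[138.66666667 274.        ] [137 267   7  15  18] [0.41484673 0.35849528 0.095     ]
[363.89830508 295.77966102] [361 290   7  12  59] [ 0.34373146 -0.26856993  0.095     ]
exp foot/top [319.97406626 220.45982317] [321.40302248 207.84921642]
[169.40740741 161.24074074] [166 157   8   9  54] ((169.54998779296875, 161.14999389648438), (8.221921920776367, 6.640782833099365), 71.56504821777344)
[321.57142857 208.30952381] [317 206  11   6  42] ((321.9054260253906, 208.43240356445312), (4.438772678375244, 9.86393928527832), 80.53767395019531)
```

Spacer stands where expected. Lowering behind the stone's carrier.

```bash
python3 -m handwheel '[{"xyz":[-0.007,0.004,0.2],"angular":[0,0,0],"grip":1},{"xyz":[-0.007,0.004,0.35],"angular":[0,0,0],"grip":1},{"xyz":[-0.007,0.004,0.42],"angular":[0,0,0],"grip":1},{"xyz":[-0.007,0.004,0.42],"angular":[0,0,0],"grip":1},{"xyz":[-0.007,0.03,0.42],"angular":[0,0,0],"grip":1},{"xyz":[-0.007,0.055,0.42],"angular":[0,0,0],"grip":1},{"xyz":[-0.007,0.07,0.42],"angular":[0,0,0],"grip":1},{"xyz":[-0.007,0.07,0.42],"angular":[0,0,0],"grip":1}]'
```

```text
time_s: 19.25
ee_pos: [0.5416, 0.0548, 0.0347]
eef_rot: [0.72, 0.694, -0.0, -0.001]
contact_force: [0.8, -0.6, -0.6]
finger_gap: 0.0003
grasp_force: 0.0
```

Not touching yet. Advancing slowly.

```bash
python3 -m handwheel '[{"xyz":[0,0.008,0],"angular":[0,0,0],"grip":1},{"xyz":[0,0.016,0],"angular":[0,0,0],"grip":1},{"xyz":[0,0.024,0],"angular":[0,0,0],"grip":1},{"xyz":[0,0.024,0],"angular":[0,0,0],"grip":1}]';python3 -m handwheel '[{"xyz":[0,0.008,0],"angular":[0,0,0],"grip":1},{"xyz":[0,0.016,0],"angular":[0,0,0],"grip":1},{"xyz":[0,0.016,0],"angular":[0,0,0],"grip":1}]'
```

```text
time_s: 19.75
ee_pos: [0.548, 0.0546, 0.034]
eef_rot: [0.72, 0.694, -0.001, -0.001]
contact_force: [0.6, -0.6, 0.0]
finger_gap: -0.0002
grasp_force: 0.0
time_s: 20.12
ee_pos: [0.5526, 0.0544, 0.034]
eef_rot: [0.72, 0.694, -0.001, -0.001]
contact_force: [-1.8, 0.6, 0.8]
finger_gap: -0.0001
grasp_force: 1.2
```

```bash
python3 -m handwheel '[{"xyz":[0,0.004,0],"angular":[0,0,0],"grip":1},{"xyz":[0,0.008,0],"angular":[0,0,0],"grip":1},{"xyz":[0,0.012,0],"angular":[0,0,0],"grip":1},{"xyz":[0,0.012,0],"angular":[0,0,0],"grip":1}]';python3 -m handwheel '[{"xyz":[0,0.003,0],"angular":[0,0,0],"grip":1},{"xyz":[0,0.005,0],"angular":[0,0,0],"grip":1},{"xyz":[0,0.005,0],"angular":[0,0,0],"grip":1}]'
```

```text
time_s: 20.62
ee_pos: [0.5539, 0.0543, 0.0339]
eef_rot: [0.72, 0.694, -0.003, -0.003]
contact_force: [-10.0, 0.7, 5.1]
finger_gap: -0.0001
grasp_force: 4.8
time_s: 21.0
ee_pos: [0.554, 0.0543, 0.0339]
eef_rot: [0.72, 0.694, -0.004, -0.004]
contact_force: [-12.6, -0.8, 8.4]
finger_gap: -0.0
grasp_force: 6.8
```

```bash
python3 - <<'E'
from h import *; from cell import robot
w=robot.get_image("wrist");pickle.dump(w,open("w6.pkl","wb"));print((-w["R"].T@w["t"]).round(3))
t=robot.get_image("top")
for n,c in(("w",w),("top",t)):
  for y in(.066,.071,.0765):
    print(n,y,proj(c,(.6,y,.048)).round(0))
    xs=np.arange(.556,.632,.002 if n=="w" else .003)
    print([(int(round(x*1000)),*map(int,c["img"][tuple(proj(c,(x,y,.048)).round().astype(int)[::-1])])) for x in xs])
E
```

```text
[0.558 0.131 0.176]
w 0.066 [386. 267.]
[(556, 78, 78, 80), (558, 76, 78, 78), (560, 76, 77, 79), (562, 94, 97, 98), (564, 92, 92, 95), (566, 33, 41, 57), (568, 33, 45, 67), (570, 36, 47, 68), (572, 33, 48, 68), (574, 34, 47, 68), (576, 35, 47, 68), (578, 33, 47, 67), (580, 34, 46, 69), (582, 36, 46, 69), (584, 37, 51, 78), (586, 37, 51, 76), (588, 35, 50, 76), (590, 41, 55, 78), (592, 35, 49, 76), (594, 111, 104, 101), (596, 114, 109, 105), (598, 114, 108, 103), (600, 131, 125, 119), (602, 132, 127, 122), (604, 119, 112, 107), (606, 115, 110, 105), (608, 116, 110, 104), (610, 74, 75, 74), (612, 85, 86, 86), (614, 83, 85, 83), (616, 83, 84, 84), (618, 110, 112, 112), (620, 104, 107, 107), (622, 92, 95, 93), (624, 62, 63, 63), (626, 61, 59, 61), (628, 61, 61, 64), (630, 62, 64, 63)]
w 0.071 [387. 257.]
[(556, 100, 101, 103), (558, 98, 99, 99), (560, 97, 101, 103), (562, 96, 98, 100), (564, 97, 98, 100), (566, 29, 37, 53), (568, 36, 47, 67), (570, 31, 45, 67), (572, 35, 46, 68), (574, 37, 50, 71), (576, 40, 52, 70), (578, 33, 45, 69), (580, 35, 47, 69), (582, 39, 57, 86), (584, 42, 59,
[... 2105 characters left out ...]
7, 75, 78), (607, 55, 72, 75), (610, 53, 70, 72), (613, 54, 71, 72), (616, 53, 70, 71), (619, 54, 69, 71), (622, 52, 66, 69), (625, 51, 64, 68), (628, 52, 66, 66), (631, 49, 61, 62)]
top 0.0765 [241. 208.]
[(556, 47, 60, 61), (559, 48, 62, 64), (562, 48, 62, 64), (565, 51, 66, 67), (568, 51, 67, 69), (571, 51, 67, 70), (574, 51, 67, 69), (577, 53, 68, 73), (580, 54, 70, 73), (583, 53, 71, 74), (586, 56, 74, 77), (589, 59, 78, 80), (592, 61, 81, 82), (595, 63, 81, 83), (598, 62, 79, 81), (601, 60, 78, 81), (604, 57, 74, 76), (607, 56, 73, 75), (610, 55, 70, 74), (613, 54, 70, 72), (616, 53, 69, 71), (619, 53, 68, 70), (622, 53, 69, 70), (625, 52, 66, 67), (628, 51, 66, 67), (631, 50, 62, 64)]
```

```bash
python3 -m handwheel '[{"xyz":[0,0.001,0],"angular":[0,0,0],"grip":1},{"xyz":[0,0.001,0],"angular":[0,0,0],"grip":1},{"xyz":[0,0.001,0],"angular":[0,0,0],"grip":1},{"xyz":[0,0.001,0],"angular":[0,0,0],"grip":1},{"xyz":[0,0.001,0],"angular":[0,0,0],"grip":1},{"xyz":[0,0.001,0],"angular":[0,0,0],"grip":1},{"xyz":[0,0.001,0],"angular":[0,0,0],"grip":1},{"xyz":[0,0.001,0],"angular":[0,0,0],"grip":1}]'; python3 - <<'E'
from h import *; from cell import robot
r=robot.get_image("scene");h=cv2.cvtColor(r["img"],cv2.COLOR_RGB2HSV)
m=cv2.inRange(h,(5,130,25),(20,255,255));n,l,s,c=cv2.connectedComponentsWithStats(m)
for i in range(1,n):
    if s[i,4]>8 and abs(c[i][0]-321)<20:print(c[i],s[i])
b=np.array([proj(r,(.616+a,.0542+d,z)) for a in(-.006,.006) for d in(-.012,.012) for z in(.05,.095)]);print("expect box",b.min(0),b.max(0))
w=robot.get_image("wrist");h=cv2.cvtColor(w["img"],cv2.COLOR_RGB2HSV)
m=cv2.inRange(h,(3,110,25),(20,255,255));n,l,s,c=cv2.connectedComponentsWithStats(m)
for i in range(1,n):
    if s[i,4]>40:
        for v in np.unique(np.where(l==i)[0])[::8]:
            u=np.where(l[v]==i)[0];print(v,u.min(),u.max())
# upright edge at far +y face: expected columns bottom/top
for z in(.05,.095):print(z,[proj(w,(.616+a,.0662,z)).round(1) for a in(-.006,.006)])
print(robot.observe()["contact_force"])
E
```

```text
time_s: 22.1
ee_pos: [0.554, 0.0543, 0.0339]
eef_rot: [0.72, 0.694, -0.004, -0.004]
contact_force: [-13.6, 0.2, 9.6]
finger_gap: -0.0
grasp_force: 7.1
[321.70068027 214.6122449 ] [317 207  11  17 147]
expect box [315.47458848 205.85552705] [327.8740746  223.97284815]
270 412 431
278 410 446
286 409 454
294 408 462
302 407 470
310 406 477
318 406 484
326 410 492
334 414 500
342 419 505
350 431 503
358 446 501
366 461 499
374 474 497
382 489 495
0.05 [array([411.5, 268.5]), array([440.4, 267.6])]
0.095 [array([469.3, 338.9]), array([511.4, 337.9])]
[-14.37802611  -0.01543475   8.8161923 ]
```

```bash
python3 -c "
from cell import robot
print(robot.close_job())"
```

```text
the job is handed in; nothing more can be done
None
```

I handed the job in at about 22 s; the hand-in gave no verdict. The isolator is against its off stop, the spacer stands upright and released in the left (wide) gap, and that stone is held flush against it and the fence with about 14 N.

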